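# Stack two flanged hubs on the inspection stand

### The job

Get the two hubs ready for the stack-height check: seat the silver flanged hub on the inspection stand's centring spigot, flange face down and fully home on the shoulder, then seat the brass hub over the same spigot, flange face down on top of the silver one. Leave the black blind cap where it stands and let go of everything.

Things in the scene. Friction and masses are not known exactly. Their poses are not given: they have to be found in the camera images.
- hub_silver: Silver (aluminium) flanged hub, loose, standing flange face down with its boss up. Flange 90 mm across and 8 mm thick, above it a round boss 46 mm across; total height 30 mm. A plain bore 32 mm across runs right through. Origin at the centre of the flange's lower face, z up along the bore; round, so yaw does not matter. 0.14 to 0.28 kg. Grip it by the boss.
- hub_brass: Brass (yellow metal) flanged hub, loose, standing flange face down with its boss up. Flange 72 mm across and 8 mm thick, boss 44 mm across, total height 30 mm, bore 32 mm right through. Origin at the centre of the flange's lower face, z up along the bore; yaw does not matter. 0.15 to 0.31 kg. Grip it by the boss.
- blind_cap: Black plastic blind cap, loose, of much the same shape (flange 80 mm across and 8 mm thick, boss 44 mm across, total height 30 mm) but closed on top, with no bore. Not wanted; to be left where it stands. Origin at the centre of its lower face.
- stand_seat (a point): Centre of the fixed stand's grey round shoulder (92 mm across, face 16 mm above the worktop, on a dark 120 x 120 x 8 mm plate), where the silver hub's flange rests. z up. From here a steel spigot rises: 24 mm across up to 36 mm, then tapering to 8 mm at its tip, 54 mm up. A seated bore has 4 mm of play all round. The brass hub's flange rests 30 mm above this point, on the silver hub.
Not all that is in view belongs to the job. Leave any red or turquoise look-alike of the hub_silver alone.

How it is judged:
By the outcome, as a careful person would: the job done as asked, in the order asked, and still so for the second after the job is handed in, with the robot touching nothing.
It also fails if it takes over 59 s, if anything falls off the work surface, if the arm or the gripper's body presses on something with over 40 N, if the wrist force passes 120 N, or if a joint passes its speed limit or range.

### The arm

A 6-joint arm with a two-finger parallel gripper is mounted at the origin on a cart in front of the work surface, level with it; the furniture and walls round the work are solid. World frame = base frame: x ahead of the robot, y to its left, z up, the work surface at z = 0. Lengths are in m, angles in rad, forces in N, time in s.
With the tool pointing down it reaches from about 0.3 to 0.775 m from the base axis. Payload 14.6 kg.
Tool frame: the origin (TCP) lies where the fingers leave the gripper's body, on its centre line; the fingertips stand 97 mm ahead of it and the grasp point (between the pads) lies 78 mm ahead of it (ctrl.finger_overhang is the distance from the TCP to the fingertips, in m); z points along the fingers, y is the direction in which the jaws open and shut (so a half turn about z gives the same grasp; the last joint's range is limited). The gripper opens to 94 mm and grips with 3 to 60 N. Pads are 16 mm wide; open, the fingers measure 119 mm over their backs; the gripper's body (75 mm by 177 mm) begins 78 mm behind the grasp point.
Start: joints at [-1.268, 0.3, 1.521, -0, 1.321, -0.067], TCP at [0.199, -0.513, 0.303] pointing down, gripper open.
Joint ranges: [-3.03, 3.03], [-0.79, 2.21], [0.23, 2.52], [-1.04, 4.18], [0, 3.07], [-2.55, 2.55]. Speed limits (rad/s): [2.22, 2.22, 2.57, 3.14, 3.14, 3.14].

### API

Orientations are given as [roll, pitch, yaw] about the fixed x, y, z axes, in that order (R = Rz(yaw) Ry(pitch) Rx(roll)).
In Python, from station import ctrl, imaging, hand_in gives the robot as it stands.
- The arm moves only by the shell command python3 -m pendant 'ROWS' [FORCE]. ROWS is JSON, a list of rows, each a list of 7 numbers: the shift along the tool's x, y, z normalised to -1 to 1, where 1 is 120 mm, then the turn, a rotation vector about the tool's x, y, z normalised to -1 to 1, where 1 is 30 degrees, then the closure, from -1 (fully open) to 1 (shut). A call has 1 to 10 rows; each row shifts and turns the commanded pose from where the row before left it, along the tool's axes as they then stand; what a row does not reach is not made up. A row lasts 1/12 s, in which the tool goes at most 41.7 mm and 7.16 degrees, less where a joint would pass 70% of its speed; a pose out of reach is approached as far as the arm can. A call with a number of a shift or a turn outside -1 to 1 is refused whole. A call with a gripper value outside its range is refused whole. The fingers move at their own pace and stop on an object; FORCE is the grip in N (left out, the last holds). Time passes only in rows, so rows that do not move let the fingers close. It gives the time, the measured TCP pose, the force and the opening at its end, in the units of the state.
- ctrl.get_obs(): the state, without advancing time (a new reading comes with each control period).
- imaging.camera(name): name is "scene" or "top"; returns a dict with "image" (420x560x3 uint8, red, green, blue), "mtx" (3x3 intrinsics, pixels), "rvec" (rotation vector, rad) and "tvec" (3), from world to camera coordinates, as OpenCV has them. Camera axes: x right, y down, z forward; pixel columns grow to the right and rows downward; lengths in m; the calibration is good to about 2 mm. A picture is of the moment at which its call begins. There is no depth.
- hand_in(): hands the job in, once; it reports no verdict.
The state is a dict: "time_s": time; "qpos": joint angles; "joint_vel": joint speeds; "tau": joint torques, N m; "ee_pos": TCP position; "eef_rot": TCP orientation; "force": force on the tool from outside, world axes, zero at the start; "moment": the same for the moment, N m; "grip_width": finger opening in m.
Only numpy, scipy, OpenCV 4.12 (cv2) and the standard library are available. Lean on these libraries where they do the work, as an engineer would, in place of code of your own. Each camera call takes 0.05 s, during which the arm holds its last target.

## Working session

There is one attempt and no reset: what is moved stays moved. The work goes in short steps, Python scripts to look and compute and a shell command to move; the robot and the scene stay as the last step left them, time stands still between calls to the robot, and variables do not carry over. Pictures are saved under pics/ and viewed, and the job is handed in when it is done.

```bash
ls; mkdir -p pics; python3 - <<'E'
from station import ctrl, imaging
import cv2
o=ctrl.get_obs()
for k in o: print(k,o[k])
print(ctrl.finger_overhang)
for n in("scene","top"):
    c=imaging.camera(n); cv2.imwrite(f"pics/{n}0.png",c["image"][:,:,::-1]); print(n,c["mtx"],c["rvec"],c["tvec"])
E
```

```text
pics
time_s 0.0
qpos [-1.26759694e+00  3.00452240e-01  1.52158001e+00 -2.22206103e-05
  1.32069283e+00 -6.65808045e-02]
joint_vel [-0.0013627   0.00069304  0.00041701  0.00039771 -0.00096659  0.00010255]
tau [ 2.07785175e-03 -5.31804764e+01 -3.52732122e+01  7.09599629e-02
  2.44526449e-02 -9.20318575e-05]
ee_pos [ 0.19873423 -0.512678    0.30209706]
eef_rot [-3.14046129e+00 -5.38674836e-05  3.69785670e-01]
force [0.51387169 0.19669155 0.02140241]
moment [ 0.01806682 -0.02593389  0.06086393]
grip_width 0.09420340950218856
0.0972
scene [[431.40072453   0.         291.76813038]
 [  0.         431.40072453 216.77539415]
 [  0.           0.           1.        ]] [ 0.66116074 -2.68857188  1.09215602] [0.54887908 0.1391215  1.25098408]
top [[534.33344687   0.         281.44954547]
 [  0.         534.33344687 206.96446595]
 [  0.           0.           1.        ]] [ 2.11715486 -2.12885825  0.19763478] [0.11677294 0.55825125 1.37166325]
```

View pics/scene0.png

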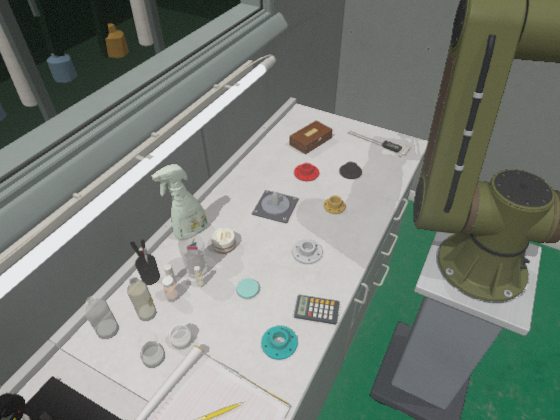

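View pics/top0.png

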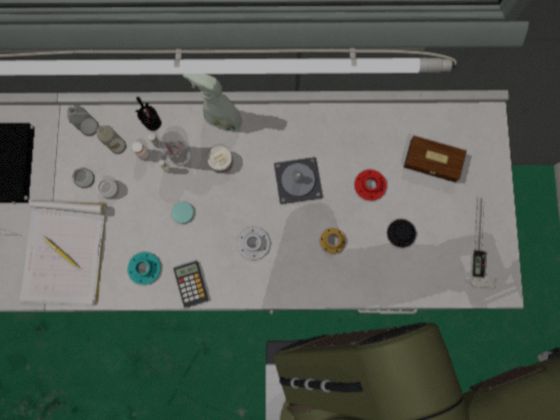

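Candidates:
- Silver hub: top (254,243), scene (307,250).
- Look-alikes: red, top (371,185); turquoise, top (144,268); cream jar, top (220,158).
- Brass hub: top (333,240). 
- Black cap: top (401,233).
- Stand: top (298,180).

I choose the grey hub and the yellow hub, and will check them in a crop while measuring.

```bash
cat > h.py <<'E'
import numpy as np, cv2
from station import ctrl, imaging
def ray(c,uv):
    R=cv2.Rodrigues(np.array(c["rvec"],float))[0]; t=np.array(c["tvec"],float).ravel()
    d=R.T@np.linalg.inv(c["mtx"])@np.array([uv[0],uv[1],1.]); return -R.T@t,d
def onplane(c,uv,z):
    o,d=ray(c,uv); return o+d*(z-o[2])/d[2]
def proj(c,p): return cv2.projectPoints(np.array([p],float),np.array(c["rvec"]),np.array(c["tvec"]),c["mtx"],None)[0].ravel()
def crop(c,u,v,r,f):
    im=c["image"][max(0,v-r):v+r,max(0,u-r):u+r,::-1]; return cv2.resize(im,None,fx=f,fy=f,interpolation=cv2.INTER_CUBIC)
E
python3 - <<'E'
from h import *
t=imaging.camera("top"); s=imaging.camera("scene")
a=np.hstack([crop(t,*p,32,4) for p in((254,243),(333,240),(298,180))])
b=np.hstack([crop(s,*p,32,4) for p in((307,250),(335,205),(275,205))])
cv2.imwrite("pics/crop.png",np.vstack([a,b]))
for n,p in dict(silver=(254,243),brass=(333,240),cap=(401,233),stand=(298,180),red=(371,185),turq=(144,268)).items(): print(n,onplane(t,p,.03 if n!='stand' else .016))
for n,p in dict(silver=(307,250),brass=(335,205),stand=(275,205)).items(): print(n,onplane(s,p,.016))
E
```

```text
silver [0.46547235 0.187626   0.03      ]
brass [ 0.47236551 -0.02375641  0.03      ]
cap [ 0.49023433 -0.20654045  0.03      ]
stand [0.64124815 0.06762151 0.016     ]
red [ 0.62270785 -0.13091886  0.03      ]
turq [0.40047796 0.47903544 0.03      ]
silver [0.46512906 0.19914691 0.016     ]
brass [ 0.46746471 -0.01245449  0.016     ]
stand [0.63819881 0.07871209 0.016     ]
```

View pics/crop.png

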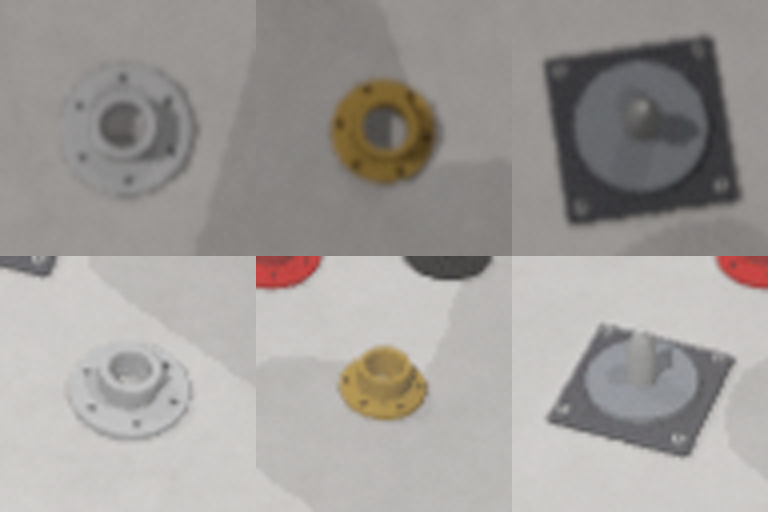

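```bash
cat > meas.py <<'E'
from h import *
def fit(mask,uv):
    cs,_=cv2.findContours(mask.astype(np.uint8),cv2.RETR_EXTERNAL,cv2.CHAIN_APPROX_NONE)
    cs=[c for c in cs if len(c)>=20 and cv2.pointPolygonTest(cv2.convexHull(c),uv,False)>=0]
    return max(cs,key=cv2.contourArea) if cs else None
E
python3 - <<'E'
from meas import *
def world(c,cn,z):
    P=np.array([onplane(c,p,z)[:2] for p in cv2.convexHull(cn)[:,0].astype(float)],np.float32)
    (x,y),r=cv2.minEnclosingCircle(P); e=cv2.fitEllipse(P) 
    return np.round([*e[0],*e[1]],4), np.round([x,y,2*r],4)
for n in("top","scene"):
    c=imaging.camera(n); im=c["image"].astype(int); hsv=cv2.cvtColor(c["image"],cv2.COLOR_RGB2HSV)
    b=(hsv[...,1]>100)&(hsv[...,0]>12)&(hsv[...,0]<32)
    uv=dict(top=(333,240),scene=(335,208))[n]
    cn=fit(b,uv); print(n,"brass",world(c,cn,.004))
    r=(hsv[...,1]>150)&((hsv[...,0]<6)|(hsv[...,0]>174))
    # stand: dark plate outer
    uv=dict(top=(298,180),scene=(272,207))[n]
    d=(im.max(2)<95); cn=fit(d,uv)
    if cn is not None:
        P=np.array([onplane(c,p,.008)[:2] for p in cn[:,0].astype(float)],np.float32)
        print("plate",cv2.minAreaRect(P))
    g=cv2.cvtColor(c["image"],cv2.COLOR_RGB2GRAY); sx=cv2.resize(g,None,fx=1,fy=1)
    u,v=dict(top=(254,243),scene=(307,252))[n]
    print(g[v,u-26:u+27]); print(g[v-24:v+25,u])
E
```

```text
top brass (array([ 0.4746, -0.0245,  0.0676,  0.0683]), array([ 0.4744, -0.0247,  0.0695]))
plate ((0.6037400960922241, 0.11956340074539185), (1.657731056213379, 1.176757574081421), 89.71021270751953)
[149 150 150 151 150 150 151 151 150 150 151 148 148 148 148 146 142 146
 133  98  89  94  96  94  95  95  98 112 125 128 138 146 133 106 100 102
 103 104 115 137 140 127 111 119 145 149 149 149 149 148 148 142 136]
[152 151 151 151 150 151 148 142 141 144 140 137 138 136 134 138 140 121
  95  91  95  98  98  99  98  92  84  87 109 130 138 123 122 135 138 129
 108 107 129 140 128 127 140 149 152 153 154 154 153]
scene brass (array([ 0.4738, -0.0252,  0.0658,  0.0798]), array([ 0.474 , -0.0264,  0.0814]))
[204 201 200 201 201 201 201 201 200 200 188 184 192 193 193 193 182 176
 174 165 154 153 154 154 157 163 164 164 164 154 142 136 131 154 180 185
 184 183 184 190 191 168 188 202 204 204 205 204 204 202 203 203 201]
[184 188 199 200 200 200 201 198 199 201 202 196 193 187 161 150 148 150
 151 153 169 183 191 191 164 152 151 149 165 182 191 195 193 194 187 162
 187 201 203 201 200 199 199 199 201 200 202 203 204]
```

```bash
python3 - <<'E'
from meas import *
for n in("top","scene"):
    c=imaging.camera(n); im=cv2.GaussianBlur(c["image"],(3,3),0); lab=cv2.cvtColor(im,cv2.COLOR_RGB2LAB).astype(int)
    def hull(mask,uv,z,D,N):
        cn=fit(mask,uv)
        if cn is None: print(n,N,"none");return
        P=np.array([onplane(c,p,z)[:2] for p in cv2.convexHull(cn)[:,0].astype(float)],np.float32)
        print(n,N,np.round(cv2.minEnclosingCircle(P)[0],4),np.round(cv2.minEnclosingCircle(P)[1]*2,4),np.round(cv2.fitEllipse(P)[:2],4).ravel() if 0 else cv2.minAreaRect(P))
    u,v=dict(top=(254,243),scene=(307,250))[n]
    print("lab silver row",lab[v+12,u-26:u+27,2])
    u2,v2=dict(top=(298,180),scene=(272,207))[n]
    print("lab stand row",lab[v2+3,u2-28:u2+29].tolist())
    win=np.zeros(lab.shape[:2],bool); win[v-30:v+31,u-30:u+31]=1
    hull(win&(lab[...,2]<130),(u,v),.006,.09,"silver")
    win=np.zeros(lab.shape[:2],bool); win[v2-32:v2+33,u2-32:u2+33]=1
    hull(win&(lab[...,0]<85 if n=="top" else win&(lab[...,0]<120)),(u2,v2),.008,.12,"plate")
E
```

```text
lab silver row [130 130 130 130 130 130 130 130 130 130 129 129 129 129 129 129 129 128
 128 128 128 128 128 128 128 128 128 128 128 128 128 128 128 128 129 129
 129 129 129 129 130 129 130 129 129 129 130 129 129 130 130 129 130]
lab stand row [[160, 129, 130], [160, 129, 130], [160, 129, 130], [160, 129, 130], [158, 129, 130], [152, 129, 129], [130, 129, 128], [96, 129, 128], [69, 129, 126], [61, 129, 126], [64, 129, 126], [76, 129, 125], [94, 129, 125], [107, 129, 126], [111, 128, 125], [112, 128, 125], [112, 129, 125], [113, 128, 125], [112, 129, 125], [112, 128, 125], [112, 129, 125], [111, 128, 125], [109, 128, 126], [107, 128, 125], [104, 128, 126], [101, 128, 126], [97, 129, 126], [94, 128, 127], [92, 128, 127], [91, 128, 127], [91, 128, 127], [92, 128, 126], [95, 128, 126], [97, 128, 126], [93, 128, 126], [89, 128, 126], [86, 128, 126], [85, 128, 125], [87, 128, 126], [91, 128, 126], [97, 128, 126], [104, 128, 125], [106, 128, 125], [96, 128, 126], [74, 129, 126], [57, 129, 126], [55, 130, 126], [58, 130, 126], [61, 129, 126], [74, 129, 127], [100, 128, 128], [131, 129, 129]
[... 1165 characters left out ...]
29, 125], [161, 129, 125], [161, 128, 125], [161, 128, 125], [159, 128, 125], [158, 128, 125], [157, 128, 125], [155, 128, 126], [150, 128, 126], [140, 128, 126], [127, 129, 126], [116, 128, 126], [111, 129, 126], [110, 129, 126], [112, 129, 126], [113, 129, 126], [126, 129, 128], [160, 129, 129], [190, 129, 129], [200, 129, 129], [199, 128, 129], [193, 128, 129], [190, 128, 129], [189, 129, 129], [189, 128, 129]]
scene silver [0.4714 0.1817] 0.2901 ((0.4677768051624298, 0.18316391110420227), (0.18866418302059174, 0.2303350567817688), 28.048599243164062)
scene plate [0.6382 0.0768] 0.1479 ((0.63922518491745, 0.07548829168081284), (0.11088894307613373, 0.11105655133724213), 7.933264255523682)
```

```bash
python3 - <<'E'
from meas import *
S=np.array([.467,.188]);T=np.array([.6415,.069]);B=np.array([.4743,-.0248])
rows=[]
for n in("top","scene"):
    c=imaging.camera(n); lab=cv2.cvtColor(c["image"],cv2.COLOR_RGB2LAB).astype(int); g=c["image"].mean(2)
    if n=="scene":
        win=np.zeros(g.shape,bool); win[207-34:207+34,272-34:272+34]=1
        for th in(145,165,172):
            cn=fit(win&(lab[...,0]<th),(272,207)); P=np.array([onplane(c,p,.008)[:2] for p in cn[:,0].astype(float)],np.float32); print(th,cv2.minAreaRect(P))
    # silver rim: radial brightness-edge along rays, boundary pts by Canny near expected radius
    E=cv2.Canny(cv2.GaussianBlur(c["image"],(3,3),0),20,50)
    for N,ctr,R,z in(("silver",S,.045,.006),("shoulder",T,.046,.016),("brass",B,.036,.006)):
        ctr=ctr.copy()
        pts=np.argwhere(E>0)[:,::-1]
        W=np.array([onplane(c,p,z)[:2] for p in pts])
        for _ in range(6):
            d=np.linalg.norm(W-ctr,axis=1); m=abs(d-R)<(.010 if _<2 else .004)
            A=np.c_[2*W[m],np.ones(m.sum())]; x=np.linalg.lstsq(A,(W[m]**2).sum(1),rcond=None)[0]; ctr=x[:2]
        print(n,N,np.round(ctr,4),"R",np.round(np.sqrt(x[2]+ctr@ctr),4),m.sum())
    tip={"top":(298.,177),"scene":(275.3,195)}[n]
E
```

```text
top silver [0.4725 0.1925] R 0.0454 73
top shoulder [0.6442 0.0687] R 0.0459 120
top brass [ 0.4741 -0.0246] R 0.0356 96
145 ((0.6393687129020691, 0.07451313734054565), (0.11854291707277298, 0.1203470453619957), 8.684674263000488)
165 ((0.6400814652442932, 0.07416367530822754), (0.1198466345667839, 0.12354212254285812), 8.684674263000488)
172 ((0.6396586894989014, 0.07410553842782974), (0.12106816470623016, 0.12438569217920303), 8.184308052062988)
scene silver [0.4659 0.198 ] R 0.0462 72
scene shoulder [0.642  0.0723] R 0.0456 72
scene brass [ 0.4724 -0.0187] R 0.0368 60
```

```bash
python3 -m pendant '[[0,0,0,0,0,0.236,-1],[0,0,0,0,0,0.236,-1],[0,0,0,0,0,0.235,-1],[0.12,-0.31,0,0,0,0,-1],[0.12,-0.31,0,0,0,0,-1],[0.12,-0.31,0,0,0,0,-1],[0.12,-0.31,0,0,0,0,-1],[0.12,-0.31,0,0,0,0,-1],[0.12,-0.31,0,0,0,0,-1],[0.12,-0.31,0,0,0,0,-1]]'
```

```text
time_s: 1.33
ee_pos: [0.2998, -0.2507, 0.3028]
eef_rot: [3.141, -0.0, -0.001]
force: [0.2, 0.2, -0.6]
grip_width: 0.0939
```

```bash
python3 -m pendant '[[0.12,-0.31,0,0,0,0,-1],[0.12,-0.31,0,0,0,0,-1],[0.12,-0.31,0,0,0,0,-1],[0.12,-0.31,0,0,0,0,-1],[0.12,-0.31,0,0,0,0,-1],[0.12,-0.31,0,0,0,0,-1],[0.12,-0.31,0,0,0,0,-1],[0.12,-0.31,0,0,0,0,-1],[0.12,-0.31,0.1,0,0,0,-1],[0.12,-0.31,0.1,0,0,0,-1]]'
python3 -m pendant '[[0.1,-0.2,0.2,0,0,0,-1],[0.05,-0.1,0.2,0,0,0,-1],[0,0,0.2,0,0,0,-1],[0,0,0.2,0,0,0,-1],[0,0,0,0,0,0,-1]]'
```

```text
time_s: 2.17
ee_pos: [0.4442, 0.1218, 0.2789]
eef_rot: [-3.141, -0.002, -0.0]
force: [-0.7, -1.0, 1.8]
grip_width: 0.094
time_s: 2.58
ee_pos: [0.4603, 0.1554, 0.1787]
eef_rot: [3.14, 0.006, 0.0]
force: [-0.5, -0.1, -0.9]
grip_width: 0.0937
```

```bash
cat > look.py <<'E'
from h import *
import sys
def look(tag,uvt,uvs,r=50,f=6,marks=()):
    ims=[]
    o=ctrl.get_obs(); print(np.round(o["ee_pos"],4),np.round(o["eef_rot"],4),np.round(o["force"],1),o["grip_width"],o["time_s"])
    for n,uv in(("top",uvt),("scene",uvs)):
        c=imaging.camera(n); u,v=uv
        k=crop(c,u,v,r,f)
        for p in marks:
            q=(proj(c,p)-np.array([u-r,v-r])+.5)*f
            cv2.circle(k,tuple(int(a) for a in q),3,(255,0,255),-1)
        k=cv2.resize(k,(400,400)); ims.append(k)
    cv2.imwrite(f"pics/{tag}.png",np.hstack(ims))
E
python3 - <<'E'
from look import *
p=ctrl.get_obs()["ee_pos"]; w=.047; d=.0972
look("l1",(254,243),(307,245),50,8,[(p[0],p[1]+w,p[2]-d),(p[0],p[1]-w,p[2]-d),(.469,.195,.03)])
E
```

```text
[0.4603 0.1554 0.1787] [3.1399e+00 6.5000e-03 1.0000e-04] [-0.5 -0.1 -0.9] 0.09373265809343188 2.5833
```

View pics/l1.png

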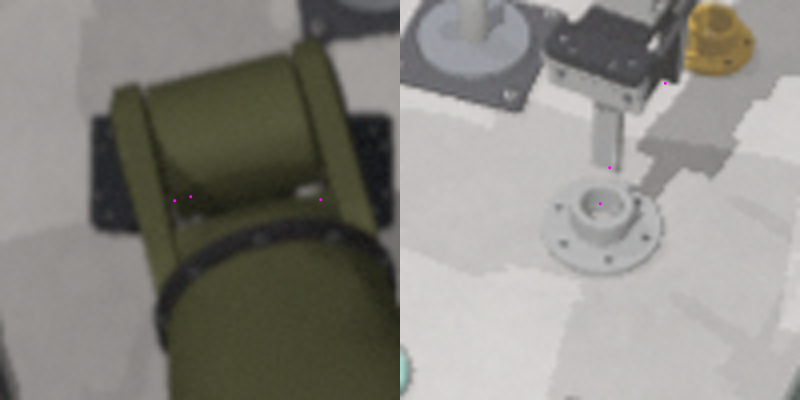

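```bash
python3 -m pendant '[[0.04,-0.16,0,0,0,0,-1],[0.03,-0.17,0,0,0,0,-1],[0,0,0.17,0,0,0,-1],[0,0,0.18,0,0,0,-1],[0,0,0,0,0,0,-1],[0,0,0,0,0,0,-1]]'
python3 - <<'E'
from look import *
p=ctrl.get_obs()["ee_pos"]; w=.047; d=.0972
look("l2",(254,243),(307,250),25,8,[(p[0],p[1]+w,p[2]-d),(p[0],p[1]-w,p[2]-d),(.469,.195,.03)])
E
```

```text
time_s: 3.18
ee_pos: [0.4706, 0.195, 0.1419]
eef_rot: [-3.141, -0.0, -0.001]
force: [-0.7, 0.0, 0.5]
grip_width: 0.0941
[0.4706 0.195  0.1419] [-3.1414e+00 -4.0000e-04 -7.0000e-04] [-0.7  0.   0.5] 0.0941081869555016 3.1833
```

View pics/l2.png

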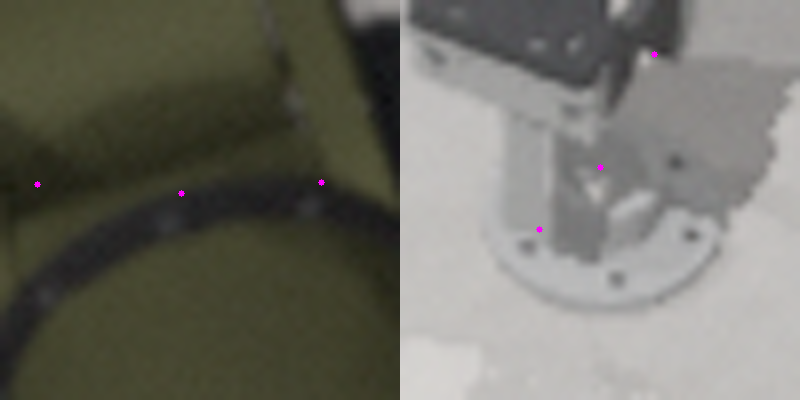

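```bash
python3 -m pendant '[[-0.01,0,0.14,0,0,0,-1],[0,0,0.13,0,0,0,-1],[0,0,0,0,0,0,-1],[0,0,0,0,0,0,1],[0,0,0,0,0,0,1],[0,0,0,0,0,0,1],[0,0,0,0,0,0,1],[0,0,0,0,0,0,1]]' 25
```

```text
time_s: 3.95
ee_pos: [0.4693, 0.1952, 0.1089]
eef_rot: [-3.141, -0.001, -0.0]
force: [-0.6, -0.4, -0.7]
grip_width: 0.064
```

```bash
python3 -m pendant '[[0,0,0,0,0,0,1],[0,0,0,0,0,0,1],[0,0,0,0,0,0,1]]'
python3 - <<'E'
from look import *
look("l3",(254,243),(307,250),25,8,[])
E
```

```text
time_s: 4.2
ee_pos: [0.4691, 0.195, 0.1084]
eef_rot: [3.141, -0.0, -0.0]
force: [-0.4, -0.8, 3.2]
grip_width: 0.046
[0.4691 0.195  0.1084] [ 3.1415e+00 -1.0000e-04 -4.0000e-04] [-0.4 -0.8  3.2] 0.046024242936909675 4.2
```

View pics/l3.png

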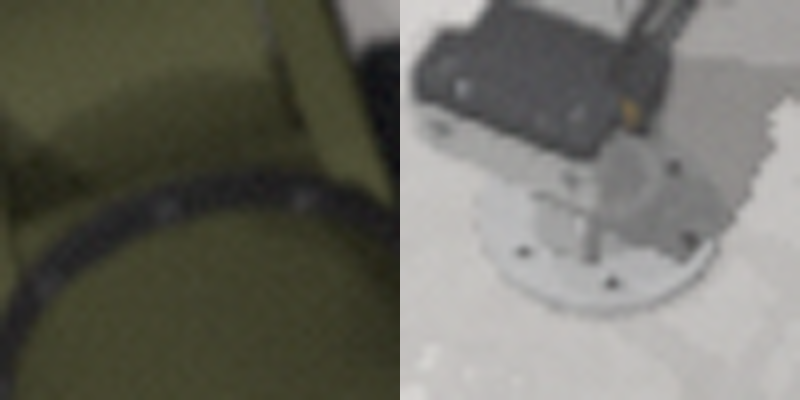

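```bash
python3 -m pendant '[[0,0,-0.1,0,0,0,1],[0,0,-0.25,0,0,0,1],[0,0,-0.25,0,0,0,1],[0,0,-0.25,0,0,0,1],[0.2,0.14,0,0,0,0,1],[0.24,0.18,0,0,0,0,1],[0.24,0.18,0,0,0,0,1],[0.24,0.18,0,0,0,0,1],[0.24,0.18,0,0,0,0,1],[0.2,0.14,0,0,0,0,1]]' 40
python3 -m pendant '[[0.08,0.06,0,0,0,0,1],[0,0,0,0,0,0,1],[0,0,0,0,0,0,1]]'
python3 - <<'E'
from look import *
p=ctrl.get_obs()["ee_pos"]
look("l4",(298,180),(275,195),40,8,[(p[0],p[1],p[2]-.0964),(p[0],p[1],.070)])
E
```

```text
time_s: 5.13
ee_pos: [0.6336, 0.0732, 0.2097]
eef_rot: [3.141, 0.001, -0.001]
force: [-0.3, 0.4, -1.7]
grip_width: 0.0455
time_s: 5.38
ee_pos: [0.6415, 0.0677, 0.2094]
eef_rot: [-3.141, 0.001, -0.001]
force: [-1.2, 0.2, -1.6]
grip_width: 0.0457
[0.6415 0.0677 0.2094] [-3.1415e+00  1.4000e-03 -1.0000e-03] [-1.2  0.2 -1.6] 0.04572982188373472 5.3833
```

View pics/l4.png

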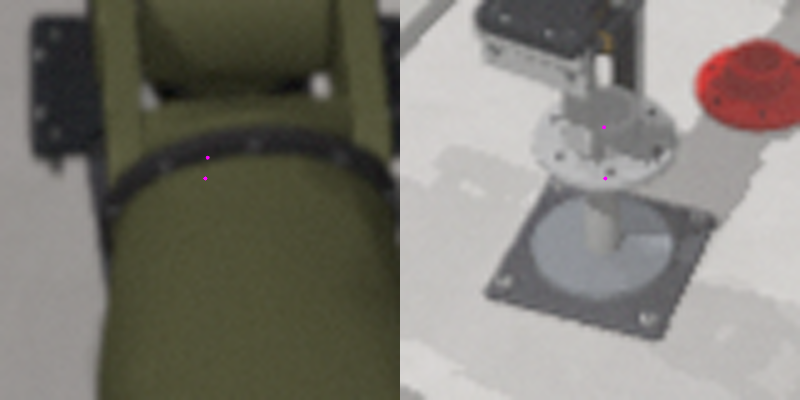

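```bash
cat > circ.py <<'E'
from h import *
def circ(c,ctr,R,z,tol=.003,it=8):
    ctr=np.array(ctr,float)
    E=cv2.Canny(cv2.GaussianBlur(c["image"],(3,3),0),15,40)
    pts=np.argwhere(E>0)[:,::-1]; W=np.array([onplane(c,p,z)[:2] for p in pts])
    for i in range(it):   # fixed-radius least squares on edge points
        v=W-ctr; d=np.linalg.norm(v,axis=1); m=abs(d-R)<(.009 if i<3 else tol)
        n=v[m]/d[m,None]; ctr=ctr+np.linalg.lstsq(n,d[m]-R,rcond=None)[0]
    return np.round(ctr,4),m.sum(),np.round(np.std(d[m]-R),4)
E
python3 - <<'E'
from circ import *
c=imaging.camera("scene"); z=ctrl.get_obs()["ee_pos"][2]-.1084
for dz in(0,.008): print("hub",circ(c,(.643,.071),.045,z+dz))
print("shoulder",circ(c,(.642,.0723),.046,.016))
print(circ(c,(.642,.0723),.046,.016,.002))
E
```

```text
hub (array([0.6417, 0.0665]), np.int64(56), np.float64(0.0014))
hub (array([0.6377, 0.074 ]), np.int64(55), np.float64(0.0014))
shoulder (array([0.6419, 0.0735]), np.int64(71), np.float64(0.0015))
(array([0.6425, 0.0725]), np.int64(49), np.float64(0.0012))
```

```bash
python3 -m pendant '[[0.012,-0.011,0,0,0,0,1],[0,0,0.1,0,0,0,1],[0,0,0.1,0,0,0,1],[0,0,0.08,0,0,0,1],[0,0,0.05,0,0,0,1],[0,0,0,0,0,0,1]]'
python3 - <<'E'
from look import *
p=ctrl.get_obs()["ee_pos"]
look("l5",(298,180),(275,200),30,8,[])
from circ import *
c=imaging.camera("scene"); z=p[2]-.1084
for dz in(0,.004,.008): print("hub",circ(c,(.643,.071),.045,z+dz))
E
```

```text
time_s: 6.03
ee_pos: [0.6426, 0.0691, 0.1683]
eef_rot: [3.141, 0.003, -0.0]
force: [-1.2, 0.1, -2.3]
grip_width: 0.0458
[0.6426 0.0691 0.1683] [ 3.1415e+00  3.3000e-03 -4.0000e-04] [-1.2  0.1 -2.3] 0.04584890905127876 6.0333
hub (array([0.6444, 0.0658]), np.int64(61), np.float64(0.0015))
hub (array([0.6422, 0.0693]), np.int64(62), np.float64(0.0015))
hub (array([0.6403, 0.0728]), np.int64(61), np.float64(0.0015))
```

View pics/l5.png

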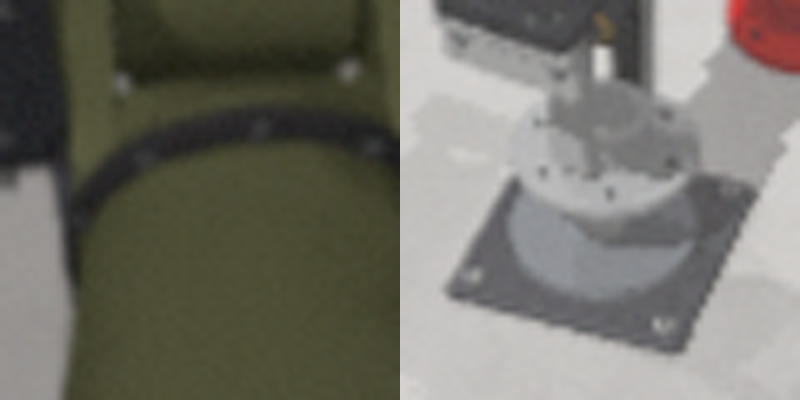

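```bash
python3 -m pendant '[[0,0,0.04,0,0,0,1],[0,0,0.04,0,0,0,1],[0,0,0.04,0,0,0,1],[0,0,0,0,0,0,1]]'
```

```text
time_s: 6.52
ee_pos: [0.6428, 0.0691, 0.1549]
eef_rot: [3.142, 0.002, -0.0]
force: [-0.2, -0.5, -2.3]
grip_width: 0.0454
```

```bash
python3 -m pendant '[[0,0,0.04,0,0,0,1],[0,0,0.04,0,0,0,1],[0,0,0.04,0,0,0,1],[0,0,0.03,0,0,0,1],[0,0,0,0,0,0,1]]'
```

```text
time_s: 6.93
ee_pos: [0.6429, 0.0691, 0.1371]
eef_rot: [3.142, 0.001, -0.0]
force: [0.3, 0.2, -1.9]
grip_width: 0.0456
```

```bash
python3 -m pendant '[[0,0,0.04,0,0,0,1],[0,0,0.035,0,0,0,1],[0,0,0.015,0,0,0,1],[0,0,0.01,0,0,0,1],[0,0,0,0,0,0,1]]'
```

```text
time_s: 7.35
ee_pos: [0.6432, 0.0691, 0.1259]
eef_rot: [3.142, 0.0, -0.0]
force: [0.9, 0.3, -2.4]
grip_width: 0.0451
```

```bash
python3 -m pendant '[[0,0,0.01,0,0,0,1],[0,0,0,0,0,0,1],[0,0,0,0,0,0,1]]'
```

```text
time_s: 7.6
ee_pos: [0.6433, 0.0691, 0.1251]
eef_rot: [3.142, -0.0, -0.0]
force: [0.1, -1.0, -2.3]
grip_width: 0.046
```

```bash
python3 -m pendant '[[0,0,0.012,0,0,0,1],[0,0,0,0,0,0,1],[0,0,0,0,0,0,1]]'
```

```text
time_s: 7.85
ee_pos: [0.6434, 0.0692, 0.1244]
eef_rot: [-3.142, -0.001, -0.0]
force: [-2.8, 0.2, 4.9]
grip_width: 0.0453
```

```bash
python3 -m pendant '[[0,0,0.01,0,0,0,1],[0,0,0,0,0,0,1],[0,0,0,0,0,0,1]]'
```

```text
time_s: 8.1
ee_pos: [0.6435, 0.0692, 0.1243]
eef_rot: [3.142, -0.001, -0.0]
force: [-8.6, 0.2, 16.6]
grip_width: 0.0452
```

```bash
python3 -m pendant '[[0,0,-0.008,0,0,0,1],[0,0,0,0,0,0,-1],[0,0,0,0,0,0,-1],[0,0,0,0,0,0,-1],[0,0,0,0,0,0,-1],[0,0,-0.1,0,0,0,-1],[0,0,-0.3,0,0,0,-1],[0,0,-0.3,0,0,0,-1],[0,0,-0.05,0,0,0,-1]]'
```

```text
time_s: 8.85
ee_pos: [0.6447, 0.0693, 0.2208]
eef_rot: [-3.141, -0.009, -0.0]
force: [0.6, 0.4, 0.3]
grip_width: 0.0932
```

```bash
python3 -m pendant '[[-0.2,0.1,0,0,0,0,-1],[-0.24,0.13,0,0,0,0,-1],[-0.24,0.14,0,0,0,0,-1],[-0.24,0.14,0,0,0,0,-1],[-0.24,0.14,0,0,0,0,-1],[-0.2,0.1,0,0,0,0,-1],[-0.07,0.03,0,0,0,0,-1],[0,0,0,0,0,0,-1],[0,0,0,0,0,0,-1]]'
python3 - <<'E'
from look import *
p=ctrl.get_obs()["ee_pos"]
look("l6",(298,180),(275,200),30,8,[])
look("l7",(333,240),(335,205),30,8,[(p[0],p[1],.03)])
E
```

```text
time_s: 9.6
ee_pos: [0.4723, -0.0243, 0.2142]
eef_rot: [3.141, -0.002, -0.001]
force: [0.5, -0.5, -0.1]
grip_width: 0.0939
[ 0.4723 -0.0243  0.2142] [ 3.1415e+00 -1.7000e-03 -9.0000e-04] [ 0.5 -0.5 -0.1] 0.09388329023915318 9.6
[ 0.4726 -0.024   0.2137] [ 3.1416e+00 -8.0000e-04  1.0000e-04] [-0.5  0.7 -0.3] 0.09442997525157815 9.7
```

View pics/l6.png

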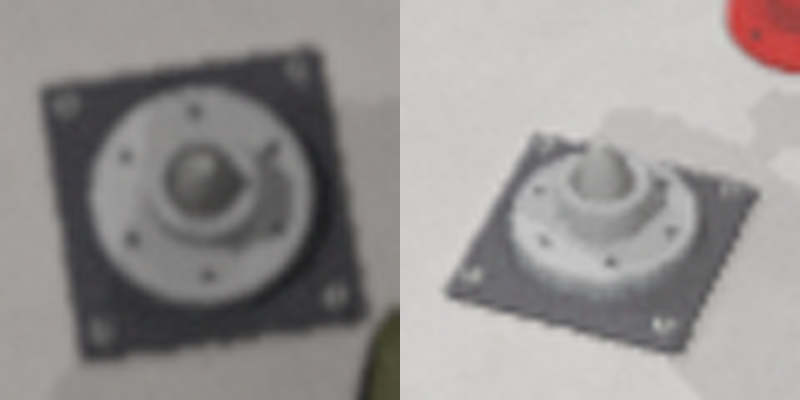

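View pics/l7.png

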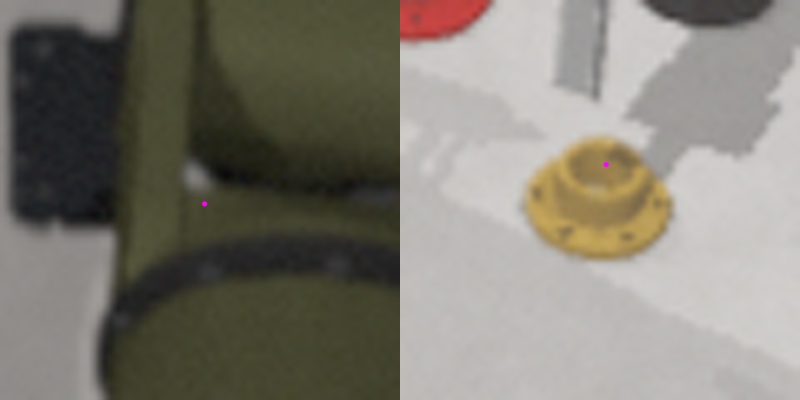

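The silver hub sits level on the shoulder, with the spigot through its bore at about (205,180) in the left crop. The brass hub's top centre, about (605,167) in the right crop, lies under the TCP mark at (606,164).

```bash
python3 -m pendant '[[0.008,0,0.2,0,0,0,-1],[0,0,0.25,0,0,0,-1],[0,0,0.2,0,0,0,-1],[0,0,0.15,0,0,0,-1],[0,0,0.07,0,0,0,-1],[0,0,0,0,0,0,-1],[0,0,0,0,0,0,-1]]' 25
```

```text
time_s: 10.38
ee_pos: [0.473, -0.0243, 0.1093]
eef_rot: [-3.142, 0.0, -0.0]
force: [0.4, -0.2, 0.3]
grip_width: 0.094
```

```bash
python3 -m pendant '[[0,0,0,0,0,0,1],[0,0,0,0,0,0,1],[0,0,0,0,0,0,1],[0,0,0,0,0,0,1],[0,0,0,0,0,0,1],[0,0,0,0,0,0,1],[0,0,0,0,0,0,1],[0,0,0,0,0,0,1],[0,0,0,0,0,0,1]]' 25
```

```text
time_s: 11.13
ee_pos: [0.4726, -0.0244, 0.109]
eef_rot: [-3.142, -0.0, -0.0]
force: [-0.5, 0.3, 2.0]
grip_width: 0.0441
```

```bash
python3 -m pendant '[[0,0,-0.1,0,0,0,1],[0,0,-0.25,0,0,0,1],[0,0,-0.25,0,0,0,1],[0,0,-0.25,0,0,0,1],[0.2,-0.11,0,0,0,0,1],[0.25,-0.14,0,0,0,0,1],[0.25,-0.14,0,0,0,0,1],[0.25,-0.14,0,0,0,0,1],[0.25,-0.14,0,0,0,0,1],[0.15,-0.08,0,0,0,0,1]]' 40
python3 -m pendant '[[0.067,-0.028,0,0,0,0,1],[0,0,0,0,0,0,1],[0,0,0,0,0,0,1]]'
python3 - <<'E'
from look import *
p=ctrl.get_obs()["ee_pos"]
look("l8",(298,180),(275,195),35,8,[(p[0],p[1],p[2]-.109),(p[0],p[1],.07)])
E
```

```text
time_s: 11.97
ee_pos: [0.6363, 0.0672, 0.2101]
eef_rot: [-3.141, 0.001, 0.0]
force: [-0.1, 0.2, -2.6]
grip_width: 0.0437
time_s: 12.22
ee_pos: [0.6423, 0.0689, 0.21]
eef_rot: [3.141, 0.002, -0.0]
force: [-0.0, 0.5, -2.9]
grip_width: 0.0437
[0.6423 0.0689 0.21  ] [ 3.1415e+00  1.6000e-03 -1.0000e-04] [-0.   0.5 -2.9] 0.04370688808839254 12.2167
```

View pics/l8.png

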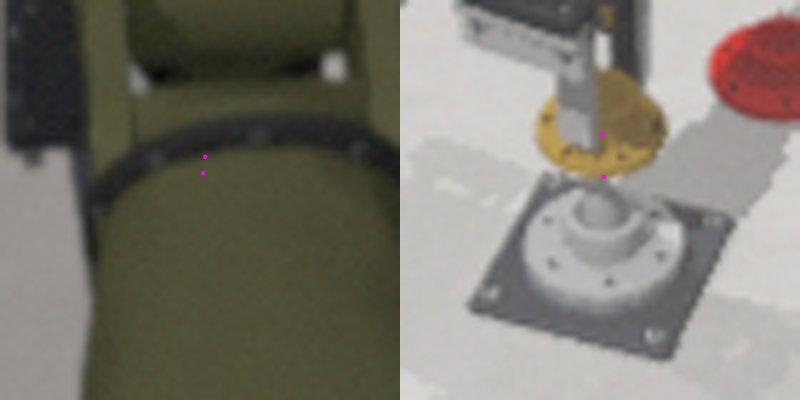

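```bash
python3 -m pendant '[[0,0,0.1,0,0,0,1],[0,0,0.1,0,0,0,1],[0,0,0.08,0,0,0,1],[0,0,0.04,0,0,0,1],[0,0,0.02,0,0,0,1],[0,0,0,0,0,0,1]]'
```

```text
time_s: 12.82
ee_pos: [0.6424, 0.0689, 0.1693]
eef_rot: [3.142, 0.001, -0.0]
force: [0.1, 0.1, -2.9]
grip_width: 0.043
```

```bash
python3 -m pendant '[[0,0,0.03,0,0,0,1],[0,0,0.025,0,0,0,1],[0,0,0,0,0,0,1],[0,0,0,0,0,0,1]]'
python3 - <<'E'
from look import *
look("l9",(298,180),(275,195),30,8,[])
E
```

```text
time_s: 13.15
ee_pos: [0.6426, 0.0689, 0.1636]
eef_rot: [-3.142, 0.0, -0.0]
force: [0.4, 0.0, -2.5]
grip_width: 0.0432
[0.6426 0.0689 0.1636] [-3.1416e+00  1.0000e-04 -4.0000e-04] [ 0.4  0.  -2.5] 0.04322003271675103 13.15
```

View pics/l9.png

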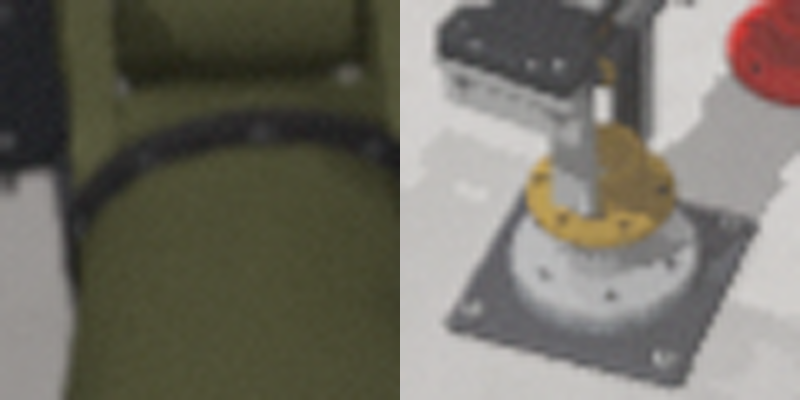

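The brass hub is centred over the silver one at about (600,205), with the bore already about 15 mm over the spigot tip. I'll lower it the rest of the way.

```bash
python3 -m pendant '[[0,0,0.03,0,0,0,1],[0,0,0.02,0,0,0,1],[0,0,0.01,0,0,0,1],[0,0,0,0,0,0,1],[0,0,0,0,0,0,1]]'
```

```text
time_s: 13.67
ee_pos: [0.6426, 0.0689, 0.1563]
eef_rot: [-3.142, 0.0, -0.0]
force: [0.0, -0.1, -3.4]
grip_width: 0.0433
```

```bash
python3 -m pendant '[[0,0,0.01,0,0,0,1],[0,0,0,0,0,0,1],[0,0,0,0,0,0,1]]'
```

```text
time_s: 13.92
ee_pos: [0.6426, 0.0689, 0.1552]
eef_rot: [3.142, 0.0, -0.0]
force: [-0.7, -0.8, -2.4]
grip_width: 0.0441
```

```bash
python3 -m pendant '[[0,0,0.01,0,0,0,1],[0,0,0,0,0,0,1],[0,0,0,0,0,0,1]]'
```

```text
time_s: 14.17
ee_pos: [0.6427, 0.0689, 0.155]
eef_rot: [-3.142, -0.001, -0.0]
force: [-4.0, -1.3, 6.9]
grip_width: 0.0432
```

```bash
python3 -m pendant '[[0,0,0,0,0,0,-1],[0,0,0,0,0,0,-1],[0,0,0,0,0,0,-1],[0,0,0,0,0,0,-1],[0,0,-0.1,0,0,0,-1],[0,0,-0.25,0,0,0,-1],[0,0,-0.25,0,0,0,-1],[0,0,-0.1,0,0,0,-1],[-0.2,0.1,0,0,0,0,-1],[-0.25,0.15,0,0,0,0,-1]]'
python3 -m pendant '[[-0.25,0.15,0,0,0,0,-1],[-0.25,0.15,0,0,0,0,-1],[-0.25,0.15,0,0,0,0,-1],[-0.2,0.1,0,0,0,0,-1],[0,0,0,0,0,0,-1],[0,0,0,0,0,0,-1],[0,0,0,0,0,0,-1]]'
python3 - <<'E'
from look import *
look("l10",(298,180),(275,195),30,8,[])
for n in("scene",): cv2.imwrite("pics/end.png",imaging.camera(n)["image"][:,:,::-1])
E
```

```text
time_s: 15.0
ee_pos: [0.5887, 0.0395, 0.2386]
eef_rot: [-3.141, -0.002, 0.001]
force: [0.7, -0.9, 0.2]
grip_width: 0.0943
time_s: 15.58
ee_pos: [0.4752, -0.0269, 0.2384]
eef_rot: [3.142, -0.001, -0.0]
force: [0.1, 0.7, 0.1]
grip_width: 0.0943
[ 0.4752 -0.0269  0.2384] [ 3.1416e+00 -1.1000e-03 -5.0000e-04] [0.1 0.7 0.1] 0.09428414894942307 15.5833
```

View pics/l10.png

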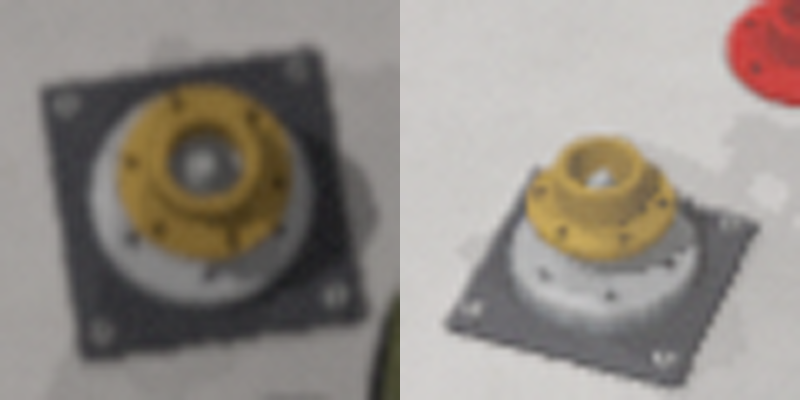

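View pics/end.png

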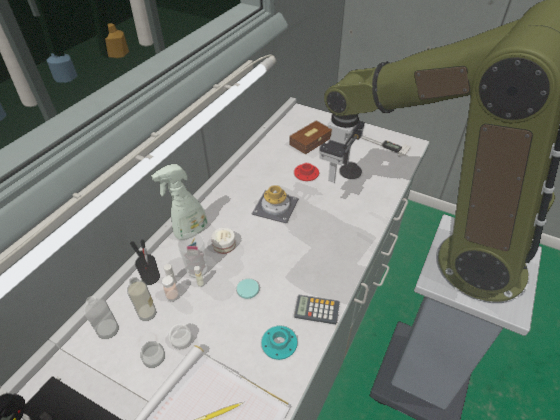

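The brass hub sits level on the silver one at scene (275,195), with the spigot tip showing inside its bore. The cap at (350,170) and the red and turquoise look-alikes are where they were, and the gripper is clear.

```bash
python3 -c "
from station import hand_in
print(hand_in())"
```

```text
the job is handed in; nothing more can be done
None
```

Both hubs are on the stand's spigot: the silver hub flange down on the shoulder, and the brass hub flange down on top of it. I handed the job in after about 16 s.

- **Silver hub:** it made contact at TCP height 0.1244 m, as predicted for fully home. I pressed it to about 17 N, with no side force on the way down until contact.
- **Brass hub:** it made contact at 0.155 m, also as predicted, with about 7 N.
- **Last pictures:** both hubs are level and roughly concentric, with the spigot tip visible in the brass bore. The black cap and the red and turquoise look-alikes are where they were, and the gripper is open and clear of everything.
- **Disagreement:** the two cameras differed by about 4–7 mm on positions, more than the stated 2 mm calibration. I aimed between them, checked against the gripper, and the fit on the spigot stayed within the play.

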